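Close up a spectrophotometer: push the cuvette carriage home under its sprung hood

TASK

The spectrophotometer's cuvette carriage has been left pulled out for loading: raise the spring-closed hood of the sample bay with one fingertip and, while it is held up, push the carriage in with the other fingertip until it is fully home against its stop, then draw the fingers away so that the hood closes over it. Only touch and push: do not pick up or tip the carriage, never let the hood and the carriage touch each other, and leave the bottle, the beaker and the cuvette rack where they stand.

Things in the scene. Friction and masses are not known exactly. Their poses are not given: they have to be found in the camera images.
- instrument: Bench spectrophotometer, fixed, 336 mm deep, 375 wide: flat deck 80 mm high in front, white housing 150 mm high behind x=170 mm. Origin on the bench under the middle of the shut hood's front face; x points into the machine, the way the carriage is pushed, y left as seen by one facing it, z up. Front face at x=-2 mm, y=-245 to 130; only the track's tongue, hood lips and carriage stand before it.
- track_end (a point): Middle of the outer end of the aluminium track on which the carriage slides, at floor height: 66 mm above the bench, 40 mm in front of the instrument's origin. The track is a groove in the deck, 49 mm wide, 14 mm deep; before the deck it is a tongue 56 mm wide, free below (6 mm thick), with side guides 6 mm high. The stop is the bay's rear wall at x=95 mm.
- hood (a joint): Opening of the black hood, rad: 0 shut, up to 1.4. A box-like cover 100 x 166 mm, 46 mm high, open below, hinged at its rear bottom edge (level axis along the instrument's y at x=100, z=80 mm): it tips up and back. Over 0.4 its front wall's lower edge (x=0, z=81 mm when shut) clears the cuvettes. A light spring shuts it: 1 to 3 N upward under a lip opens and holds it; pushing its flat front straight in does not.
- hood_lip_left (a point): Middle of the lower outer edge of the hood's left finger lip; moves with the hood. The lip is 50 mm wide (instrument y=30 to 80 mm), 5 mm thick and, shut, sticks out 18 mm towards the robot from the hood's front wall (x=-18 to 0), flush with that wall's lower edge, its underside 81 mm above the bench, with free space below it in front of the machine.
- hood_lip_right (a point): The same point on the hood's right finger lip (instrument y=-80 to -30 mm).
- carriage: Cuvette carriage, loose in its track (1.5 mm side play), 0.2 kg: sled 77 mm long, 46 wide, 12 thick, with an upright push plate at the robot's end, a lower one at the far end and two clear cuvettes close behind the first, tops 48 mm above the underside. Origin mid-underside, 38.5 mm ahead of the plate's outer face; x is the way it is pushed. Home (at its stop): x=56.5 mm in the instrument's frame.
- push_plate (a point): On the outer face (towards the robot) of the carriage's push plate, midway across, 96 mm above the bench. The plate is 46 mm wide, 4 mm thick, its top 112 mm above the bench. At home this point is at x=18 mm in the instrument's frame; at the start it is 42 to 50 mm short of that, and plate and cuvettes stand outside the shut hood.
- reagent_bottle: Brown glass bottle, 64 mm across, 145 mm high, standing on the bench left of the instrument's front; origin in the middle of its underside. Leave alone.
- beaker: Glass beaker, 64 mm across, 75 mm high, on the bench to the right; origin in the middle of its underside. Leave alone.
- cuvette_rack: White plastic block with eight square holes, 60 x 110 x 30 mm, on the bench further left; origin in the middle of its underside. Leave alone.

How it is judged:
By the outcome, as a careful person would: the job done as asked, in the order asked, and still so for the second after the job is handed in, with the robot touching nothing.
It also fails if it takes over 45 s, if anything falls off the work surface, if the arm or the gripper's body presses on something with over 40 N, if the wrist force passes 120 N, or if a joint passes its speed limit or range.

ROBOT

A 6-joint arm with a two-finger parallel gripper is mounted at the origin on the work surface. World frame = base frame: x ahead of the robot, y to its left, z up, the work surface at z = 0. Lengths are in mm, angles in rad, forces in N, time in s.
With the tool pointing down it reaches from about 350 to 975 mm from the base axis. Payload 7.1 kg.
Tool frame: the origin (TCP) lies at the centre of the arm's flange, where the gripper is bolted on; the fingertips stand 182 mm ahead of it and the grasp point (between the pads) lies 163 mm ahead of it; z points along the fingers, y is the line along which they close (so a half turn about z gives the same grasp; the last joint's range is limited). The gripper opens to 88 mm and grips with 3 to 60 N. Pads are 20 mm wide; open, the fingers measure 115 mm over their backs; the gripper's body (75 mm by 178 mm) begins 61 mm behind the grasp point.
Start: joints at [-1.33, 0.423, 1.63, -0, 1.089, -0.019], TCP at [160.574, -604.005, 404.675] pointing down, gripper open.
Joint ranges: [-3, 3], [-0.9, 2.11], [0.09, 2.58], [-1.31, 4.45], [0.11, 2.69], [-2.54, 2.54]. Speed limits (rad/s): [2.39, 2.39, 3.01, 3.14, 3.14, 3.14].

INTERFACE

Orientations are given as a rotation vector (axis times angle).
In Python, from workcell import readout, get_image, ctrl gives the robot as it stands.
- The arm moves only by the tool step_arm, never from a script. Its argument "targets" is a list that holds one entry, the list of rows, each a list of 7 numbers: the shift along the world's x, y, z as a fraction of full scale, then the turn, a rotation vector about the world's x, y, z as a fraction of full scale, then the opening, from 0 (shut) to 1 (fully open). In form: [[[dx, dy, dz, wx, wy, wz, claw], ...]]. A call has exactly 5 rows; each row shifts and turns the commanded pose from where the row before left it; what a row does not reach is not made up. Full scale, the value 1, is 0.05 m for a shift and 4 degrees for a turn. A row lasts 1/8 s, in which the tool goes at most 62.5 mm and 10.7 degrees, less where a joint would pass 70% of its speed; a pose out of reach is approached as far as the arm can. A call with a number of a shift or a turn outside -1 to 1 is refused whole. A call with a gripper value outside its range is refused whole. The fingers move at their own pace and stop on an object; the grip force is fixed at half the most. Time passes only in rows, so rows that do not move let the fingers close, or fill a call up. It gives the time, the measured TCP pose, the force, the opening and the grip force at its end, in the units of the state.
- readout.get_obs(): the state, without advancing time (a new reading comes with each control period).
- get_image(name): name is "scene" or "top" or "wrist"; returns a dict with "pixels" (400x640x3 uint8, red, green, blue), "intrinsics" (3x3 intrinsics, pixels), "extrinsics" (4x4, takes a point from world to camera coordinates). Camera axes: x right, y down, z forward; pixel columns grow to the right and rows downward; lengths in mm; the calibration is good to about 2 mm. A picture is of the moment at which its call begins. There is no depth.
- ctrl.close_job(): hands the job in; it is judged then, once.
The state is a dict: "t": time; "qpos": joint angles; "qvel": joint speeds; "joint_torque": joint torques, N m; "ee_pos": TCP position; "orientation": TCP orientation; "ft_force": force on the tool from outside, world axes, zero at the start; "moment": the same for the moment, N m; "width": finger opening in mm; "grasp_force": force on a finger pad.
Only numpy, scipy, OpenCV 4.12 (cv2) and the standard library are available. Lean on these libraries where they do the work, as an engineer would, in place of code of your own. Each camera call takes 0.05 s, during which the arm holds its last target. There are 200 camera calls.

## Working session

There is one attempt and no reset: what is moved stays moved. The work goes in short steps, Python scripts to look and compute and a tool call to move; the robot and the scene stay as the last step left them, time stands still between calls to the robot, and variables do not carry over. Pictures are saved under pics/ and viewed, at most 10 in all, crops included, and the job is handed in when it is done.

Besides the shell and the picture viewer there is one more tool, called after "Call:" as name(argument=value, ...) on one line, values as JSON. step_arm: Moves the arm, as the interface text tells. Shift numbers are shares of 0.05 m and turn numbers shares of 4 degrees, none past 1 either way. Its arguments: {"type":"object","properties":{"targets":{"type":"array"}},"required":["targets"]}

```bash
mkdir -p pics; cat > h.py <<'E'
import numpy as np, cv2
from workcell import readout, get_image, ctrl
def snap(n,f):
    d=get_image(n); cv2.imwrite(f'pics/{f}.png',d['pixels'][:,:,::-1]); np.savez(f'pics/{f}.npz',K=d['intrinsics'],E=d['extrinsics']); return d
def ray(f,u,v):
    d=np.load(f'pics/{f}.npz');K,E=d['K'],d['E'];R=E[:3,:3];c=-R.T@E[:3,3]
    return c,R.T@np.linalg.solve(K,[u,v,1.])
def onz(f,u,v,z):
    c,r=ray(f,u,v);return c+r*(z-c[2])/r[2]
def proj(f,P):
    d=np.load(f'pics/{f}.npz');P=np.atleast_2d(P);q=(d['E'][:3,:3]@P.T+d['E'][:3,3:4]);q=d['K']@q;return (q[:2]/q[2]).T
E
python3 - <<'E'
from h import *
for n in('scene','top','wrist'):snap(n,n+'0')
a=[cv2.imread(f'pics/{n}0.png') for n in('scene','top')]
o=readout.get_obs();print(o)
for n in('scene0','top0','wrist0'):print(n,np.load(f'pics/{n}.npz')['K'][0],ray(n,320,200))
E
```

```text
{'t': 0.15, 'qpos': array([-1.32998945e+00,  4.23674022e-01,  1.63045981e+00, -4.15316982e-05,
        1.08857655e+00, -1.90057770e-02]), 'qvel': array([ 5.42098024e-05, -1.82644714e-04, -1.86530438e-03,  5.06635780e-04,
       -2.91257812e-04,  1.10054482e-05]), 'joint_torque': array([-2.09576196e-03, -5.44983923e+01, -2.73920399e+01,  6.42806478e-02,
        2.04359897e-02, -8.86223711e-05]), 'ee_pos': array([ 160.53249391, -603.82992259,  404.09617537]), 'orientation': array([-3.11402030e+00, -4.06852514e-01,  2.51649251e-04]), 'ft_force': array([ 0.0134918 ,  0.33245657, -0.61994116]), 'moment': array([0.06188279, 0.01077863, 0.02676295]), 'grasp_force': 0.0, 'width': 87.64233531665874}
scene0 [416.04064088   0.         315.44938941] (array([1292.31643895, -466.36685015,  714.55352556]), array([-0.62999408,  0.53838794, -0.55979299]))
top0 [458.78774782   0.         317.30483318] (array([ 348.09111654,  113.56085991, 1245.09190851]), array([ 0.20037711, -0.00976693, -0.97968777]))
wrist0 [290.35967731   0.         321.7445916 ] (array([ 232.38474177, -585.52706765,  384.13672556]), array([-0.26056335, -0.06167692, -0.96350419]))
```

View pics/scene0.png

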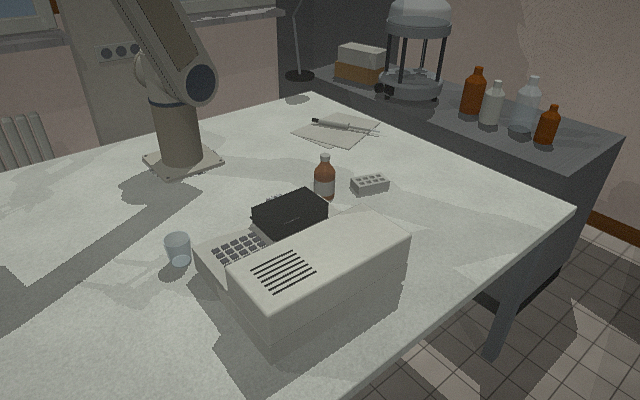

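View pics/top0.png

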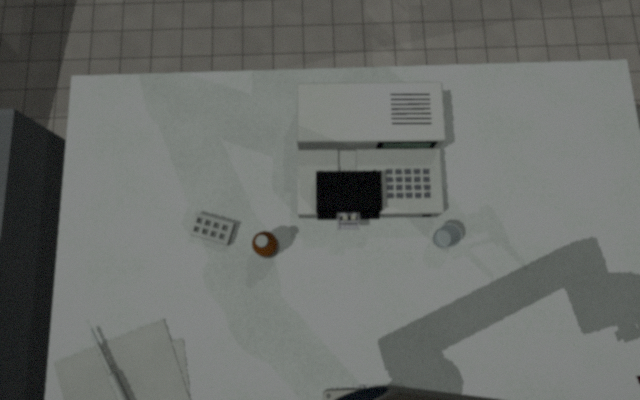

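The scene view shows the instrument with the shut hood at (290,212). In the top view the black hood covers about (316-382, 171-218), with the carriage just in front of it at (348,219), the bottle at (265,243) and the beaker at (445,236). Next I measure the instrument's pose.

```bash
python3 - <<'E'
from h import *
im=cv2.imread('pics/top0.png');g=im.max(2)
m=(g<45).astype(np.uint8);m[:150]=0;m[235:]=0;m[:,:300]=0;m[:,400:]=0
c=max(cv2.findContours(m,0,2)[0],key=cv2.contourArea);print(cv2.boundingRect(c))
m2=cv2.morphologyEx(m,cv2.MORPH_OPEN,np.ones((9,9)))
c=max(cv2.findContours(m2,0,2)[0],key=cv2.contourArea)
b=cv2.boxPoints(cv2.minAreaRect(c));P=np.array([onz('top0',u,v,127) for u,v in b]);print(b,P.round(1))
# housing top corners by bright mask
m=(g>150).astype(np.uint8);print(np.percentile(g[85:140,300:440],[5,50,95]))
x=cv2.resize(im[70:260,230:480],None,fx=3.2,fy=3.1,interpolation=cv2.INTER_CUBIC);x=cv2.convertScaleAbs(x,alpha=1.5);cv2.imwrite('pics/topc.png',x[:590])
E
```

```text
(317, 171, 65, 48)
[[317. 172.]
 [381. 172.]
 [381. 218.]
 [317. 218.]] [[649.  107.6 127. ]
 [643.8 -53.5 127. ]
 [526.6 -46.5 127. ]
 [531.7 111.3 127. ]]
[102. 132. 135.]
```

View pics/topc.png

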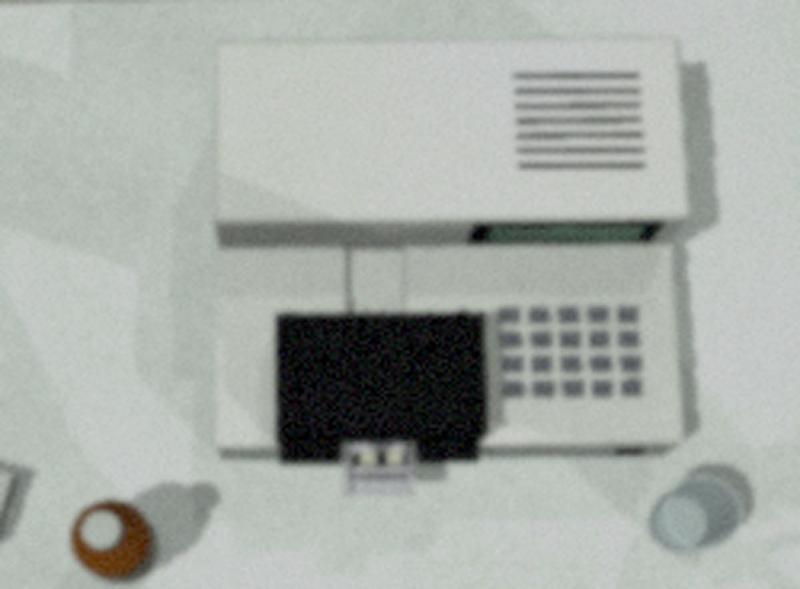

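The enlarged view gives these crop positions: housing top corners near (220,42), (679,38), (686,217) and (218,221); deck front edge from (218,447) to (683,443); carriage plate's outer edge near v=490, u=346-411.

```bash
python3 - <<'E'
from h import *
f=lambda u,v,z:onz('top0',230+u/3.2-.3,70+v/3.1-.3,z)
W=np.array([f(220,42,150),f(679,38,150),f(686,217,150),f(218,221,150),f(218,447,80),f(683,443,80)])[:,:2]
M=np.array([[334,130],[334,-245],[170,-245],[170,130],[-2,130],[-2,-245]],float)
mc,wc=M.mean(0),W.mean(0)
A=(M-mc);B=(W-wc)
th=np.arctan2((A[:,0]*B[:,1]-A[:,1]*B[:,0]).sum(),(A*B).sum())
R=np.array([[np.cos(th),-np.sin(th)],[np.sin(th),np.cos(th)]]);t=wc-R@mc
print(np.degrees(th),t,(W-(M@R.T+t)).round(1))
T=lambda x,y,z:np.r_[R@[x,y]+t,z]
np.savez('pose.npz',R=R,t=t)
# check in the scene view & hood top
for p in[(0,83,127),(0,-83,127),(100,83,127),(100,-83,127),(170,130,150),(334,130,150),(334,-245,150)]:print(p,T(*p).round(1),proj('top0',T(*p))[0].round(1),proj('scene0',T(*p))[0].round(1))
for v in(490,):
  p=f(346,v,112)[:2];q=f(411,v,112)[:2];print('plate',(R.T@(p-t)).round(1),(R.T@(q-t)).round(1))
b=cv2.imread('pics/scene0.png');cv2.imwrite('pics/sc.png',cv2.resize(b[140:320,150:420],None,fx=2.9,fy=2.9,interpolation=2))
for n,u,v,z in(('bottle',265,243,145),('beaker',690,520,75)):
  p=onz('top0',u if n=='bottle' else 230+u/3.2,v if n=='bottle' else 70+v/3.1,z)[:2];print(n,p,R.T@(p-t))
E
```

```text
-1.4369215857778845 [548.63913083  30.6914743 ] [[-5.7 -4.3]
 [-4.9  2. ]
 [ 3.6  5.8]
 [ 2.7 -3.2]
 [ 1.8 -0.5]
 [ 2.6  0.2]]
(0, 83, 127) [550.7 113.7 127. ] [315.8 210.4] [305.  184.8]
(0, -83, 127) [546.6 -52.3 127. ] [382.9 210. ] [250.8 206. ]
(100, 83, 127) [650.7 111.2 127. ] [315.6 171.4] [328.8 201.7]
(100, -83, 127) [646.5 -54.8 127. ] [381.5 170.9] [273. 226.]
(170, 130, 150) [721.8 156.4 150. ] [296.6 142. ] [362.4 200.5]
(334, 130, 150) [885.8 152.3 150. ] [296.7  81.2] [414.2 234.5]
(334, -245, 150) [ 876.4 -222.6  150. ] [442.5  80.2] [267.4 317.2]
plate [-41.5  28.5] [-41.8 -22.1]
bottle [471.962921   238.10233862] [-81.85321253 205.42287942]
beaker [ 478.57146546 -216.09699751] [ -63.85706929 -248.4679099 ]
```

View pics/sc.png

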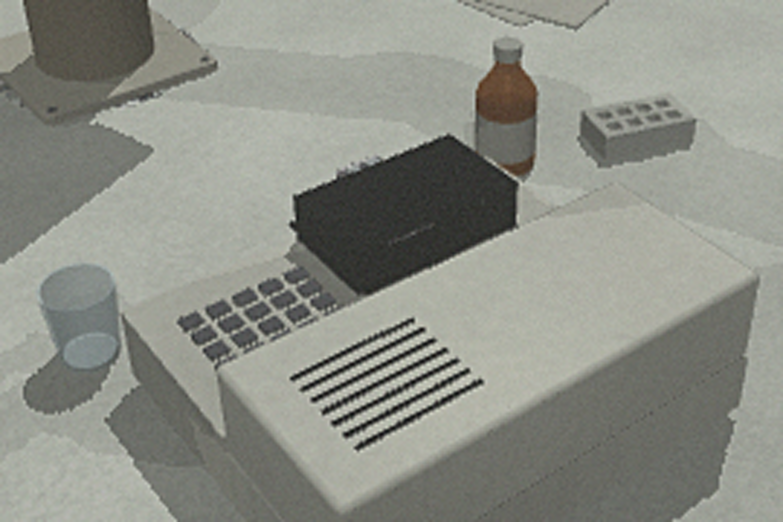

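Call:
step_arm(targets=[[[0.5,0.95,0,0,0,0.25,0.63],[0.5,0.95,0,0,0,0.25,0.63],[0.5,0.95,0,0,0,0.25,0.63],[0.5,0.95,0,0,0,0.25,0.63],[0.5,0.95,0,0,0,0.25,0.63]]])

```text
t: 0.78
ee_pos: [286.0, -364.9, 404.6]
orientation: [-3.094, -0.543, -0.0]
ft_force: [0.6, -0.9, -0.2]
width: 55.4
grasp_force: 0.0
```

```bash
cat >> h.py <<'E'
import json
def log():
    o=readout.get_obs();open('log.txt','a').write(json.dumps([o['qpos'].tolist(),o['ee_pos'].tolist(),o['orientation'].tolist()])+'\n')
    print(o['t'],o['qpos'].round(3),o['ee_pos'].round(1),o['ft_force'].round(1),round(o['width'],1));return o
E
python3 -c "
from h import *
open('log.txt','a').write(json.dumps([[-1.32998945,0.423674022,1.63045981,-4.15e-05,1.08857655,-.019005777],[160.53249391,-603.82992259,404.09617537],[-3.1140203,-.406852514,.00025]])+'\n')
log()"
```

```text
0.775 [-0.932  0.184  1.975  0.     0.982  0.292] [ 286.  -364.9  404.6] [ 0.6 -0.9 -0.2] 55.4
```

Call:
step_arm(targets=[[[0.55,0.95,0.2,0,0,0.25,0.63],[0.55,0.95,0.2,0,0,0.25,0.63],[0.55,0.95,0.2,0,0,0.25,0.63],[0.55,0.95,0.2,0,0,0.25,0.63],[0.55,0.95,0.2,0,0,0.25,0.63]]])

```text
t: 1.4
ee_pos: [423.6, -127.3, 455.1]
orientation: [3.067, 0.678, 0.0]
ft_force: [0.6, 0.1, -0.2]
width: 55.5
grasp_force: 0.0
```

```bash
python3 -c "
from h import *
log()"
```

```text
1.4 [-0.319  0.083  1.964 -0.     1.095  0.817] [ 423.6 -127.3  455.1] [ 0.6  0.1 -0.2] 55.5
```

Call:
step_arm(targets=[[[0,0,-0.3,-0.6,-0.8,0,0.63],[0,0,-0.3,-0.6,-0.8,0,0.63],[0,0,-0.3,-0.6,-0.8,0,0.63],[0,0,0,-0.6,-0.8,0,0.63],[0,0,0,-0.6,-0.8,0,0.63]]])

```text
t: 2.02
ee_pos: [422.9, -128.9, 409.3]
orientation: [2.79, 0.616, 0.33]
ft_force: [0.1, 0.1, -0.5]
width: 55.4
grasp_force: 0.0
```

```bash
cat > kin.py <<'E'
from h import *
from scipy.optimize import least_squares
from scipy.spatial.transform import Rotation as Ro
ez=lambda a:Ro.from_euler('z',a); ey=lambda a:Ro.from_euler('y',a)
def fk(q,p,s6=1):
    a1,d1,L1,e,L2,d6=p
    A=ez(q[0]);B=A*ey(q[1]);C=B*ey(q[2]);W=C*ez(q[3])*ey(q[4])
    pos=A.apply([a1,0,d1])+B.apply([0,0,L1])+C.apply([e,0,L2])+W.apply([0,0,d6])
    return pos,W*ez(q[5])*ez(np.pi/2)
D=[json.loads(l) for l in open('log.txt')]
E
python3 - <<'E'
from kin import *
log()
E
python3 - <<'E'
from kin import *
f=lambda p:np.concatenate([fk(q,p)[0]-np.array(x) for q,x,_ in D])
prior=np.array([0,300,480,0,480,100.])
r=least_squares(lambda p:np.r_[f(p),1e-3*(p-prior)],prior);print(r.x.round(1),f(r.x).round(1))
for q,x,o in D:print(np.degrees((fk(q,r.x)[1].inv()*Ro.from_rotvec(o)).as_rotvec()).round(2))
np.save('p.npy',r.x)
E
```

```text
2.025 [-0.288  0.09   2.099 -0.203  0.633  0.993] [ 422.9 -128.9  409.3] [ 0.1  0.1 -0.5] 55.4
[ 12.8 253.2 558.2  50.3 457.2 100.8] [-11.8  -1.8   0.2  -7.2 -10.3   0.8  -3.5 -11.4  -0.4  -5.5  -7.4  -0.6]
[-0.  0. -0.]
[-0. -0. -0.]
[0. 0. 0.]
[0. 0. 0.]
```

```bash
sed -i 's/a1,d1,L1,e,L2,d6=p/a1,d1,L1,e,L2,d6,b=p/; s/\[a1,0,d1\]/[a1,b,d1]/' kin.py
cat >> kin.py <<'E'
LO=np.array([-3,-.9,.09,-1.31,.11,-2.54]);HI=np.array([3,2.11,2.58,4.45,2.69,2.54])
def ik(pos,R,p,q0):
    g=lambda q:(lambda a:np.r_[(a[0]-pos)/100,(a[1].inv()*R).as_rotvec()])(fk(q,p))
    return min((least_squares(g,np.clip(q0+np.array(k),LO+.01,HI-.01),bounds=(LO,HI)) for k in([0]*6,[0,0,0,3,0,-1],[0,0,0,3,0,-3],[0,0,.3,1.5,0,-1.5])),key=lambda r:r.cost)
def tool(psi,al): # heading deg of fingers, tilt from vertical; tool y = right side horizontal
    c,s=np.cos(np.radians(psi)),np.sin(np.radians(psi));a=np.radians(al)
    z=np.array([c*np.sin(a),s*np.sin(a),-np.cos(a)]);y=np.array([s,-c,0]);return Ro.from_matrix(np.c_[np.cross(y,z),y,z])
E
python3 - <<'E'
from kin import *
f=lambda p:np.concatenate([fk(q,p)[0]-np.array(x) for q,x,_ in D])
prior=np.array([0,300,480,0,480,100.,0])
r=least_squares(lambda p:np.r_[f(p),1e-3*(p-prior)],prior);p=r.x;print(p.round(1),abs(f(p)).max().round(2));np.save('p.npy',p)
Z=np.load('pose.npz');R,t=Z['R'],Z['t'];q=np.array(D[-1][0])
for al in(25,35,45,50):
  for psi in(10,25):
    T=tool(psi,al);M=T.as_matrix();yy=M[:,1];n=M[:,0] 
    for nm,px,pz in(('start',-46,62),('end',18,97)):
      # push finger upper corner at (px,0,pz); tip centre = corner -10*n ; TCP= mid tips -182 z
      up=n if n[2]>0 else -n
      c=np.r_[R@[px,3]+t,pz]-10*up; tcp=c+yy*34-182*M[:,2]
      k=ik(tcp,T,p,q);print(al,psi,nm,tcp.round(0),k.x.round(2),round(k.cost,5))
E
```

```text
[ -0.  312.4 563.1  77.5 484.9 127.6  11.9] 0.0
25 10 start [424. -14. 223.] [-0.09  0.47  2.27  1.76  0.11 -0.44] 0.0
25 10 end [488. -15. 258.] [-0.08  0.44  2.13  0.63  0.18  0.71] 0.0
25 25 start [439. -32. 223.] [-0.17  0.48  2.23  1.31  0.25 -0.29] 0.0
25 25 end [503. -34. 258.] [-0.15  0.46  2.09  0.82  0.33  0.24] 0.0
35 10 start [398. -18. 205.] [-0.13  0.53  2.37  2.66  0.38 -1.37] 0.0
35 10 end [462. -20. 240.] [-0.11  0.46  2.23  2.29  0.22 -0.97] 0.0
35 25 start [415. -44. 205.] [-0.24  0.54  2.31  2.05  0.42 -1.1 ] 0.0
35 25 end [479. -45. 240.] [-0.21  0.49  2.17  1.64  0.35 -0.63] 0.0
45 10 start [375. -22. 184.] [-0.17  0.65  2.44  2.77  0.73 -1.54] 0.0
45 10 end [439. -24. 219.] [-0.15  0.54  2.32  2.68  0.52 -1.39] 0.0
45 25 start [394. -53. 184.] [-0.32  0.64  2.37  2.27  0.69 -1.42] 0.0
45 25 end [458. -55. 219.] [-0.27  0.55  2.24  2.09  0.56 -1.14] 0.0
50 10 start [365. -24. 171.] [-0.2   0.73  2.47  2.79  0.92 -1.59] 0.0
50 10 end [429. -26. 206.] [-0.16  0.59  2.35  2.73  0.69 -1.47] 0.0
50 25 start [385. -58. 171.] [-0.36  0.7   2.39  2.31  0.84 -1.52] 0.0
50 25 end [449. -59. 206.] [-0.3   0.6   2.27  2.2   0.69 -1.28] 0.0
```

```bash
cat > plan.py <<'E'
from kin import *
p=np.load('p.npy')
def plan(tcp,T,N,show=4):
    o=readout.get_obs();x0=o['ee_pos'];R0=Ro.from_rotvec(o['orientation']);q=o['qpos']
    w=(T*R0.inv()).as_rotvec();print('dpos/row',((tcp-x0)/50/N).round(3),'rot/row',(np.degrees(w)/4/N).round(3))
    for k in range(1,N+1):
        g=lambda q:(lambda a:np.r_[(a[0]-(x0+(tcp-x0)*k/N))/100,(a[1].inv()*Ro.from_rotvec(w*k/N)*R0).as_rotvec()])(fk(q,p))
        g=lambda q,TT=Ro.from_rotvec(w*k/N)*R0,xx=x0+(tcp-x0)*k/N:(lambda a:np.r_[(a[0]-xx)/100,(a[1].inv()*TT).as_rotvec()])(fk(q,p))
        r=least_squares(g,np.clip(q,LO+1e-3,HI-1e-3),bounds=(LO,HI));dq=r.x-q;q=r.x
        if k%show==0 or k==N:print(k,q.round(2),'max',abs(dq).max().round(2),'cost',round(r.cost,6))
E
python3 - <<'E'
from plan import *
plan(np.array([369,-53,294.]),tool(25,45),15,1)
plan(np.array([423,-129,409.]),tool(90,25),10,1)
E
```

```text
dpos/row [-0.072  0.101 -0.154] rot/row [ 0.498 -0.415  0.116]
1 [-0.29  0.09  2.12 -0.14  0.59  0.95] max 0.06 cost 0.0
2 [-0.3   0.09  2.14 -0.06  0.54  0.89] max 0.07 cost 0.0
3 [-0.3   0.1   2.16  0.02  0.5   0.82] max 0.09 cost 0.0
4 [-0.3   0.1   2.18  0.12  0.46  0.73] max 0.1 cost 0.0
5 [-0.31  0.11  2.21  0.24  0.42  0.63] max 0.12 cost 0.0
6 [-0.31  0.12  2.23  0.38  0.39  0.5 ] max 0.14 cost 0.0
7 [-0.32  0.13  2.25  0.54  0.36  0.35] max 0.16 cost 0.0
8 [-0.32  0.14  2.27  0.72  0.35  0.18] max 0.18 cost 0.0
9 [-0.33  0.15  2.29  0.92  0.34 -0.01] max 0.2 cost 0.0
10 [-0.33  0.17  2.31  1.12  0.35 -0.21] max 0.2 cost 0.0
11 [-0.33  0.18  2.33  1.31  0.37 -0.39] max 0.19 cost 0.0
12 [-0.34  0.2   2.35  1.48  0.4  -0.56] max 0.17 cost 0.0
13 [-0.34  0.23  2.37  1.62  0.44 -0.7 ] max 0.14 cost 0.0
14 [-0.34  0.25  2.38  1.74  0.49 -0.82] max 0.12 cost 0.0
15 [-0.35  0.28  2.4   1.84  0.54 -0.92] max 0.1 cost 0.0
dpos/row [ 0.    -0.    -0.001] rot/row [0.59  0.169 1.7  ]
1 [-0.31  0.09  2.09 -0.07  0.64  0.76] max 0.23 cost 0.0
2 [-0.33  0.09  2.09  0.06  0.67  0.54] max 0.22 cost 0.0
3 [-0.35  0.1   2.08  0.16  0.71  0.33] max 0.21 cost 0.0
4 [-0.37  0.11  2.07  0.25  0.76  0.15] max 0.18 cost 0.0
5 [-0.39  0.12  2.06  0.32  0.83 -0.02] max 0.16 cost 0.0
6 [-0.4   0.13  2.05  0.36  0.9  -0.17] max 0.15 cost 0.0
7 [-0.42  0.14  2.03  0.4   0.97 -0.3 ] max 0.13 cost 0.0
8 [-0.42  0.16  2.02  0.42  1.04 -0.42] max 0.12 cost 0.0
9 [-0.43  0.17  2.    0.43  1.12 -0.53] max 0.11 cost 0.0
10 [-0.43  0.19  1.99  0.43  1.19 -0.64] max 0.11 cost 0.0
```

The direct path works. I'll run it in 15 rows.

Call:
step_arm(targets=[[[-0.07,0.1,-0.15,0.5,-0.415,0.116,0.63],[-0.07,0.1,-0.15,0.5,-0.415,0.116,0.63],[-0.07,0.1,-0.15,0.5,-0.415,0.116,0.63],[-0.07,0.1,-0.15,0.5,-0.415,0.116,0.63],[-0.07,0.1,-0.15,0.5,-0.415,0.116,0.63]]])

```text
t: 2.65
ee_pos: [405.3, -103.8, 371.9]
orientation: [2.889, 0.638, 0.616]
ft_force: [0.3, 0.4, 0.7]
width: 55.4
grasp_force: 0.0
```

Call:
step_arm(targets=[[[-0.07,0.1,-0.15,0.5,-0.415,0.116,0.63],[-0.07,0.1,-0.15,0.5,-0.415,0.116,0.63],[-0.07,0.1,-0.15,0.5,-0.415,0.116,0.63],[-0.07,0.1,-0.15,0.5,-0.415,0.116,0.63],[-0.07,0.1,-0.15,0.5,-0.415,0.116,0.63]]])

```text
t: 3.28
ee_pos: [387.9, -78.8, 334.4]
orientation: [-2.911, -0.644, -0.907]
ft_force: [0.5, 0.1, -0.3]
width: 54.9
grasp_force: 0.0
```

Call:
step_arm(targets=[[[-0.07,0.1,-0.15,0.5,-0.415,0.116,0.63],[-0.07,0.1,-0.15,0.5,-0.415,0.116,0.63],[-0.07,0.1,-0.15,0.5,-0.415,0.116,0.63],[-0.07,0.1,-0.15,0.5,-0.415,0.116,0.63],[-0.07,0.1,-0.15,0.5,-0.415,0.116,0.63]]])

```text
t: 3.9
ee_pos: [370.5, -53.9, 297.0]
orientation: [-2.689, -0.596, -1.116]
ft_force: [0.2, 1.1, 0.0]
width: 55.4
grasp_force: 0.0
```

```bash
python3 - <<'E'
from plan import *
log();plan(np.array([369,-53,294.]),tool(25,45),1)
snap('wrist','w1')
E
```

```text
3.9 [-0.349  0.274  2.398  1.815  0.545 -0.898] [370.5 -53.9 297. ] [0.2 1.1 0. ] 55.4
dpos/row [-0.03   0.018 -0.06 ] rot/row [-0.054  0.01  -0.013]
1 [-0.35  0.28  2.4   1.84  0.54 -0.92] max 0.03 cost 0.0
```

View pics/w1.png

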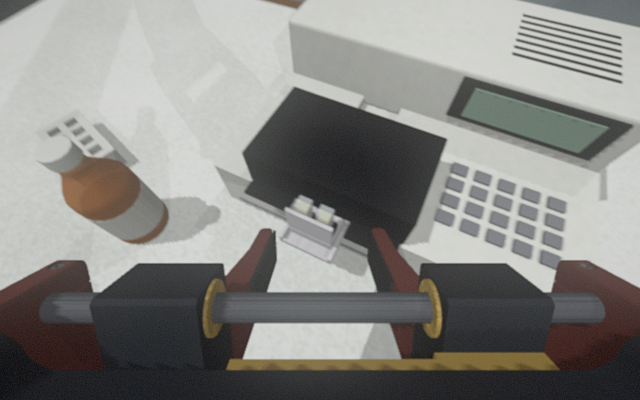

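The wrist view shows the hood's top corners near (295,88), (446,141), (247,153), the carriage plate near (283-345, 208-258), and both fingertips at (268,232) and (378,232). I'll take a closer crop with the present estimate's points drawn on it.

```bash
python3 - <<'E'
from plan import *
Z=np.load('pose.npz');R,t=Z['R'],Z['t']
T=lambda x,y,z:np.r_[R@[x,y]+t,z]
im=cv2.imread('pics/w1.png')
s=3.5;x0,y0=225,80
c=cv2.convertScaleAbs(cv2.resize(im[y0:y0+170,x0:x0+228],None,fx=s,fy=s,interpolation=2),alpha=1.6,beta=15)
for q in[(0,83,127),(0,-83,127),(100,83,127),(100,-83,127),(-18,30,81),(-18,80,81),(-18,-30,81),(-18,-80,81),(-28,23,112),(-28,-23,112),(-40,28,66),(-40,-28,66)]:
    u=(proj('w1',T(*q))[0]-[x0,y0]+.5)*s-.5;print(q,u.round());cv2.drawMarker(c,tuple(int(v) for v in u.round()),(0,0,255),0,9,1)
cv2.imwrite('pics/w1c.png',c)
E
```

```text
(0, 83, 127) [ 48. 256.]
(0, -83, 127) [666. 516.]
(100, 83, 127) [237.  22.]
(100, -83, 127) [780. 209.]
(-18, 30, 81) [210. 472.]
(-18, 80, 81) [ 61. 404.]
(-18, -30, 81) [405. 562.]
(-18, -80, 81) [583. 644.]
(-28, 23, 112) [200. 459.]
(-28, -23, 112) [368. 536.]
(-40, 28, 66) [183. 561.]
(-40, -28, 66) [362. 648.]
```

View pics/w1c.png

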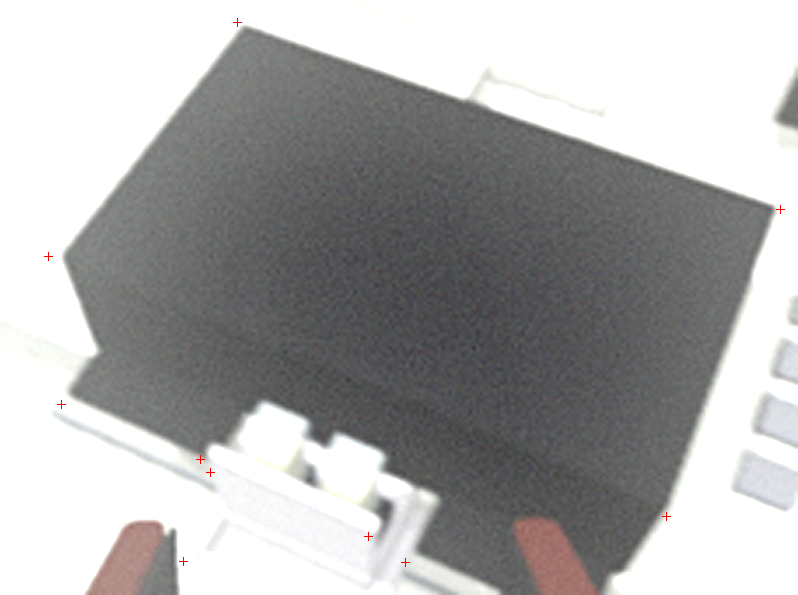

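```bash
python3 - <<'E'
from plan import *
s=3.5;x0,y0=225,80
px=lambda a,b:((a+.5)/s-.5+x0,(b+.5)/s-.5+y0)
obs=[((243,27),(100,83,127)),((775,208),(100,-83,127)),((65,257),(0,83,127)),((668,507),(0,-83,127)),((68,395),(-18,80,86))]
W=np.array([onz('w1',*px(*o),m[2])[:2] for o,m in obs]);M=np.array([m[:2] for o,m in obs],float)
f=lambda v:np.array([[np.cos(v[0]),-np.sin(v[0])],[np.sin(v[0]),np.cos(v[0])]])
g=lambda v:(M@f(v).T+v[1:]-W).ravel()
r=least_squares(g,[0,549,31]);print(np.degrees(r.x[0]),r.x[1:],g(r.x).reshape(-1,2).round(1))
R,t=f(r.x),r.x[1:];np.savez('pose2.npz',R=R,t=t)
for o,z in(((208,447),112),((380,530),112),((207,550),66),((183,561),66)):print(o,(R.T@(onz('w1',*px(*o),z)[:2]-t)).round(1))
# finger tips in view: bright red ends
o=readout.get_obs();Tt=Ro.from_rotvec(o['orientation'])
for y in(-34,34):
  for x in(-10,10):print('tip',y,x,(Tt.apply([x,y,182])+o['ee_pos']).round(1),((proj('w1',Tt.apply([x,y,182])+o['ee_pos'])[0])).round(0))
E
```

```text
-1.0558913285792149 [549.52107183  28.84187008] [[ 1.4  1.4]
 [ 1.7 -2.5]
 [-1.2  2.3]
 [-1.  -2. ]
 [-0.9  0.9]]
(208, 447) [-24.9  25. ]
(380, 530) [-26.4 -22.9]
(207, 550) [-34.8  25.8]
(183, 561) [-40.7  30.3]
tip -34 -10 [465.4  29.6 160.8] [263. 262.]
tip -34 10 [478.2  35.6 175. ] [262. 232.]
tip 34 -10 [494.3 -31.9 160.5] [374. 262.]
tip 34 10 [507.1 -26.  174.7] [375. 232.]
```

```bash
cat >> plan.py <<'E'
th=np.radians(-1.2);RI=np.array([[np.cos(th),-np.sin(th)],[np.sin(th),np.cos(th)]]);tI=np.array([549.3,29.5])
TT=tool(30,45)
def tcp(x,y,z): # push finger upper tip edge, instrument frame
    M=TT.as_matrix();return np.r_[RI@[x,y]+tI,z]-M@np.array([10,-34.2,182])
def where():
    o=readout.get_obs();T=Ro.from_rotvec(o['orientation'])
    for n,s in(('push',-1),('lip',1)):
        P=o['ee_pos']+T.apply([10,s*34.2,182]);print(n,(RI.T@(P[:2]-tI)).round(1),P[2].round(1))
E
python3 - <<'E'
from plan import *
where();plan(tcp(-68,3,64),TT,10,2)
E
```

```text
push [-71.3   4.8] 175.0
lip [-41.  -56.6] 174.7
dpos/row [ 0.022 -0.02  -0.221] rot/row [-0.008 -0.001  0.123]
2 [-0.36  0.35  2.4   1.9   0.58 -1.03] max 0.06 cost 0.0
4 [-0.36  0.42  2.4   1.98  0.61 -1.14] max 0.05 cost 0.0
6 [-0.37  0.49  2.39  2.03  0.64 -1.24] max 0.05 cost 0.0
8 [-0.38  0.56  2.39  2.08  0.68 -1.33] max 0.04 cost 0.0
10 [-0.38  0.63  2.37  2.12  0.71 -1.41] max 0.04 cost 0.0
```

Call:
step_arm(targets=[[[0.022,-0.02,-0.22,-0.01,0,0.123,0.63],[0.022,-0.02,-0.22,-0.01,0,0.123,0.63],[0.022,-0.02,-0.22,-0.01,0,0.123,0.63],[0.022,-0.02,-0.22,-0.01,0,0.123,0.63],[0.022,-0.02,-0.22,-0.01,0,0.123,0.63]]])

```text
t: 4.58
ee_pos: [376.4, -59.2, 241.9]
orientation: [-2.668, -0.654, -1.103]
ft_force: [-0.4, -0.3, -0.1]
width: 55.4
grasp_force: 0.0
```

Call:
step_arm(targets=[[[0.022,-0.02,-0.22,-0.01,0,0.123,0.63],[0.022,-0.02,-0.22,-0.01,0,0.123,0.63],[0.022,-0.02,-0.22,-0.01,0,0.123,0.63],[0.022,-0.02,-0.22,-0.01,0,0.123,0.63],[0,0,-0.2,0,0,0.1,0.63]]])

```text
t: 5.2
ee_pos: [380.8, -63.2, 187.8]
orientation: [-2.644, -0.708, -1.093]
ft_force: [0.1, -0.2, -0.1]
width: 55.3
grasp_force: 0.0
```

```bash
python3 - <<'E'
from plan import *
log();where();plan(tcp(-47,3,64),TT,5,2)
im=snap('wrist','w2')['pixels'][:,:,::-1]
cv2.imwrite('pics/w2c.png',cv2.convertScaleAbs(cv2.resize(im[60:270,180:460],None,fx=2.8,fy=2.8,interpolation=2),alpha=1.5,beta=15))
E
```

```text
5.2 [-0.379  0.624  2.375  2.116  0.702 -1.402] [380.8 -63.2 187.8] [ 0.1 -0.2 -0.1] 55.3
push [-68.    2.8] 65.8
lip [-32.7 -55.7] 66.0
dpos/row [ 0.084 -0.003 -0.009] rot/row [ 0.01  -0.002  0.005]
2 [-0.37  0.63  2.36  2.11  0.69 -1.38] max 0.01 cost 0.0
4 [-0.36  0.63  2.34  2.1   0.69 -1.36] max 0.01 cost 0.0
5 [-0.36  0.63  2.33  2.1   0.68 -1.35] max 0.01 cost 0.0
```

View pics/w2c.png

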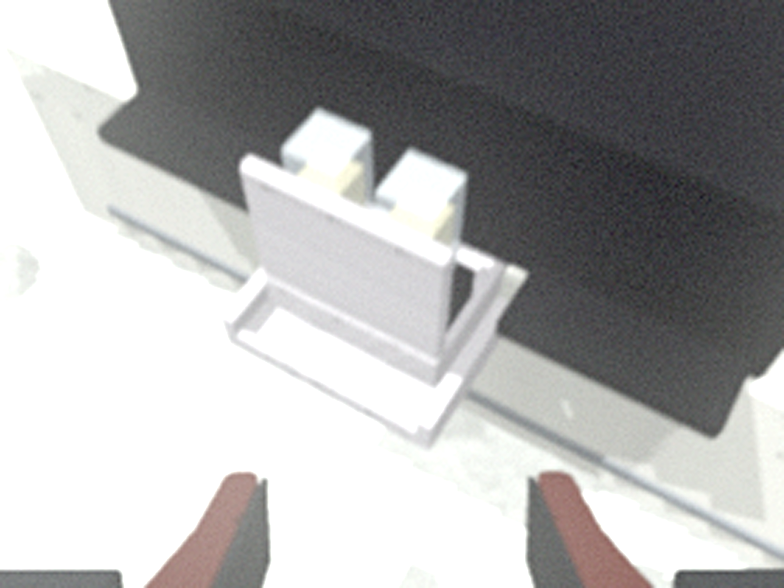

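The close view shows the plate's top edge from (243,160) to (450,258) in the crop, the tongue's end from (228,322) to (430,437), and the outer lip corners at (100,130) and (718,433).

```bash
python3 - <<'E'
from plan import *
for n,o,z in(('plateL',(243,160),112),('plateR',(452,260),112),('tongL',(230,328),69),('tongR',(425,440),69),('lipL',(101,132),83.5),('lipR',(718,433),83.5),('frontL',(110,210),80),('frontR',(780,558),80)):
    u,v=(o[0]+.5)/2.8-.5+180,(o[1]+.5)/2.8-.5+60
    print(n,(RI.T@(onz('w2',u,v,z)[:2]-tI)).round(1))
E
```

```text
plateL [-25.9  21.9]
plateR [-26.2 -24. ]
tongL [-38.9  24.7]
tongR [-40.4 -28.3]
lipL [-15.5  78.3]
lipR [-15.7 -79.7]
frontL [-31.7  62.8]
frontR [-32.1 -99. ]
```

Call:
step_arm(targets=[[[0.09,-0.005,-0.01,0.01,0,0.005,0.63],[0.09,-0.005,-0.01,0.01,0,0.005,0.63],[0.09,-0.005,-0.01,0.01,0,0.005,0.63],[0.09,-0.005,-0.01,0.01,0,0.005,0.63],[0.08,0,0,0,0,0,0.63]]])

```text
t: 5.88
ee_pos: [402.8, -64.0, 186.3]
orientation: [-2.64, -0.707, -1.093]
ft_force: [1.1, 0.1, 0.1]
width: 55.3
grasp_force: 0.0
```

```bash
sed -i 's/549.3,29.5/550.3,28.7/' plan.py; python3 -c "
from plan import *
log();where()"
```

```text
5.875 [-0.359  0.63   2.332  2.095  0.682 -1.35 ] [402.8 -64.  186.3] [1.1 0.1 0.1] 55.3
push [-47.    3.7] 64.6
lip [-11.7 -54.9] 64.6
```

```bash
cat >> plan.py <<'E'
def pose(psi,roll,x,y,z,al=45): # push tip centre in instrument frame; psi in instrument frame
    T=tool(psi-1.2,al)*ez(-np.radians(roll));return np.r_[RI@[x,y]+tI,z]-T.apply([0,-34.2,182]),T
def corners(x,T):
    for n,s in(('push',-1),('lip',1)):
        C=np.array([T.apply([a,s*34.2+b,182])+x for a in(-10,10) for b in(-6.8,6.8)])
        I=np.c_[(C[:,:2]-tI)@RI,C[:,2]];c=I.mean(0)
        d=T.apply([0,0,1]);d=np.r_[RI.T@d[:2],d[2]]
        # hood angle where lip edge (118 radius) meets upper finger line
        best=''
        if n=='lip':
            ths=[]
            for P in I:
                th=np.linspace(0,1.4,701);ex=100-118*np.cos(th)-np.sin(th);ez_=80+118*np.sin(th)+np.cos(th)
                lam=(ex-P[0])/d[0];zz=P[2]+d[2]*lam;ok=(lam<=0)&(zz>=ez_)
                if ok.any():i=np.where(ok)[0].max();ths.append((th[i],-lam[i],P[1]+d[1]*lam[i]))
            best=np.round(max(ths),2) if ths else None
        print(n,'c',c.round(1),'front',I[I[:,0].argmax()].round(1),'z',I[:,2].min().round(1),I[:,2].max().round(1),best)
def now():
    o=log();corners(o['ee_pos'],Ro.from_rotvec(o['orientation']))
E
python3 - <<'E'
from plan import *
now()
for a in((31.2,0,-53,1,80),(31.2,20,-53,1,88),(31.2,20,-42,1,90),(25,20,-30,1,90),(18,20,-10,1,90),(10,20,11,1,90),(5,20,11,1,90)):
    print(a);x,T=pose(*a);corners(x,T);k=ik(x,T,p,np.array([-.36,.63,2.33,2.1,.68,-1.35]));print(k.x.round(2),round(k.cost,5))
x,T=pose(31.2,20,-53,1,88);plan(x,T,10,5)
E
```

```text
5.875 [-0.359  0.63   2.332  2.095  0.682 -1.35 ] [402.8 -64.  186.3] [1.1 0.1 0.1] 55.3
push c [-53.1  -0.   57.5] front [-43.5  -2.2  64.6] z 50.4 64.6 
lip c [-17.7 -58.5  57.5] front [ -8.1 -60.7  64.6] z 50.5 64.6 None
(31.2, 0, -53, 1, 80)
push c [-53.   1.  80.] front [-43.4  -1.2  87.1] z 72.9 87.1 
lip c [-17.6 -57.5  80. ] front [ -8.  -59.7  87.1] z 72.9 87.1 [  0.14  14.86 -65.1 ]
[-0.36  0.56  2.34  2.03  0.65 -1.26] 0.0
(31.2, 20, -53, 1, 88)
push c [-53.   1.  88.] front [-44.4   2.8  96.3] z 79.7 96.3 
lip c [ -5.6 -45.4 104.5] front [  3.1 -43.7 112.8] z 96.3 112.8 [  0.4   20.09 -51.01]
[-0.33  0.52  2.33  1.99  0.62 -1.53] 0.0
(31.2, 20, -42, 1, 90)
push c [-42.   1.  90.] front [-33.4   2.8  98.3] z 81.7 98.3 
lip c [  5.4 -45.4 106.5] front [ 14.1 -43.7 114.8] z 98.3 114.8 [  0.49  30.85 -54.96]
[-0.32  0.52  2.31  1.97  0.61 -1.5 ] 0.0
(25, 20, -30, 1, 90)
push c [-30.   1.  90.] front [-21.2   1.8  98.3] z 81.7 98.3 
lip c [ 12.2 -50.3 106.5] front [ 20.9 -49.5 114.8] z 98.3 114.8 [  0.53  36.45 -60.34]
[-0.28  0.51  2.32  2.16  0.57 -1.56] 0.0
(18, 20, -10, 1, 90)
push c [-10.   1.  90.] front [-1.2  0.7 98.3] z 81.7 98.3 
lip c [ 25.6 -55.  106.5] front [ 34.4 -55.3 114.8] z 98.3 114.8 [  0.61  47.32 -65.62]
[-0.21  0.52  2.31  2.4   0.53 -1.62] 0.0
(10, 20, 11, 1, 90)
push c [11.  1. 90.] front [19.7 -0.5 98.3] z 81.7 98.3 
lip c [ 38.5 -59.4 106.5] front [ 47.1 -60.9 114.8] z 98.3 114.8 [  0.68  56.95 -67.9 ]
[-0.13  0.52  2.3   2.7   0.48 -1.73] 0.0
(5, 20, 11, 1, 90)
push c [11.  1. 90.] front [19.5 -1.2 98.3] z 81.7 98.3 
lip c [ 33.1 -61.6 106.5] front [ 41.6 -63.8 114.8] z 98.3 114.8 [  0.64  52.1  -67.04]
[-0.08  0.52  2.31  2.91  0.48 -1.82] 0.0
dpos/row [0.013 0.014 0.077] rot/row [-0.305 -0.177  0.355]
5 [-0.35  0.57  2.33  2.04  0.65 -1.45] max 0.02 cost 0.0
10 [-0.33  0.52  2.33  1.99  0.62 -1.53] max 0.02 cost 0.0
```

Call:
step_arm(targets=[[[0.012,0.014,0.08,-0.305,-0.177,0.355,0.63],[0.012,0.014,0.08,-0.305,-0.177,0.355,0.63],[0.012,0.014,0.08,-0.305,-0.177,0.355,0.63],[0.012,0.014,0.08,-0.305,-0.177,0.355,0.63],[0.012,0.014,0.08,-0.305,-0.177,0.355,0.63]]])

```text
t: 6.5
ee_pos: [405.3, -60.4, 206.4]
orientation: [-2.618, -0.956, -1.136]
ft_force: [-2.3, -1.5, -0.5]
width: 55.3
grasp_force: 1.4
```

Call:
step_arm(targets=[[[0.012,0.014,0.08,-0.305,-0.177,0.355,0.63],[0.012,0.014,0.08,-0.305,-0.177,0.355,0.63],[0.012,0.014,0.08,-0.305,-0.177,0.355,0.63],[0.012,0.014,0.08,-0.305,-0.177,0.355,0.63],[0.012,0.014,0.08,-0.305,-0.177,0.355,0.63]]])

```text
t: 7.12
ee_pos: [408.6, -56.9, 226.5]
orientation: [-2.575, -1.205, -1.173]
ft_force: [-0.9, -0.8, -1.0]
width: 55.0
grasp_force: 0.8
```

```bash
python3 - <<'E'
from plan import *
now()
im=snap('wrist','w3')['pixels'][:,:,::-1]
cv2.imwrite('pics/w3c.png',cv2.convertScaleAbs(im,alpha=1.6,beta=15)[:300])
x,T=pose(31.2,20,-42,1,90);plan(x,T,5,5)
E
```

```text
7.125 [-0.334  0.513  2.329  1.981  0.623 -1.529] [408.6 -56.9 226.5] [-0.9 -0.8 -1. ] 55.0
push c [-53.6   1.3  89.5] front [-45.    3.1  97.8] z 81.2 97.8 
lip c [ -6.1 -45.  106.1] front [  2.5 -43.2 114.4] z 97.8 114.4 [  0.41  18.77 -50.08]
dpos/row [ 0.046 -0.002  0.001] rot/row [ 0.005  0.005 -0.009]
5 [-0.32  0.52  2.31  1.97  0.61 -1.5 ] max 0.01 cost 0.0
```

View pics/w3c.png

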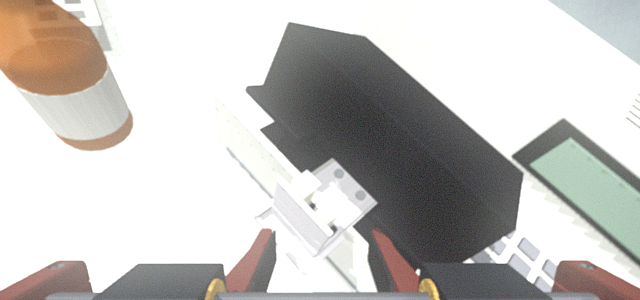

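The hood is up on the right finger (fingertip at (375,235)) and the carriage bay is open. The push finger at (268,235) is just in front of the plate at (275,200). I'll advance now.

Call:
step_arm(targets=[[[0.046,0,0.01,0,0,0,0.63],[0.046,0,0.01,0,0,0,0.63],[0.046,0,0,0,0,0,0.63],[0.046,0,0,0,0,0,0.63],[0.046,0,0,0,0,0,0.63]]])

```text
t: 7.8
ee_pos: [419.7, -56.9, 227.0]
orientation: [-2.576, -1.201, -1.171]
ft_force: [-10.8, -1.6, 4.5]
width: 55.4
grasp_force: 5.9
```

```bash
python3 - <<'E'
from plan import *
now()
x,T=pose(28,20,-33,1,90);plan(x,T,5,5)
E
```

```text
7.8 [-0.324  0.516  2.307  1.967  0.612 -1.497] [419.7 -56.9 227. ] [-10.8  -1.6   4.5] 55.4
push c [-42.7   1.6  90. ] front [-34.    3.4  98.3] z 81.7 98.3 
lip c [  4.8 -44.8 106.4] front [ 13.5 -43.  114.7] z 98.2 114.7 [  0.49  30.25 -54.09]
dpos/row [ 0.019  0.017 -0.   ] rot/row [-0.001 -0.004 -0.161]
5 [-0.3   0.52  2.31  2.06  0.59 -1.52] max 0.02 cost 0.0
```

Contact of about 11 N is higher than expected, so I'm looking before going on.

```bash
python3 - <<'E'
from plan import *
im=snap('wrist','w4')['pixels'][:,:,::-1]
im2=snap('scene','s4')['pixels'][:,:,::-1]
a=cv2.convertScaleAbs(cv2.resize(im[100:290,170:470],None,fx=2.66,fy=2.66,interpolation=2),alpha=1.6,beta=15)
cv2.imwrite('pics/w4c.png',a);print(a.shape);now();print(readout.get_obs()['moment'])
E
```

```text
(505, 798, 3)
7.9 [-0.324  0.516  2.307  1.967  0.612 -1.497] [419.6 -56.9 227. ] [-5.7 -1.1  1.6] 55.3
push c [-42.8   1.7  89.9] front [-34.1   3.4  98.2] z 81.7 98.2 
lip c [  4.7 -44.7 106.4] front [ 13.3 -43.  114.7] z 98.1 114.7 [  0.48  30.24 -54.08]
[-0.15534999  0.65255346  0.15321242]
```

View pics/w4c.png

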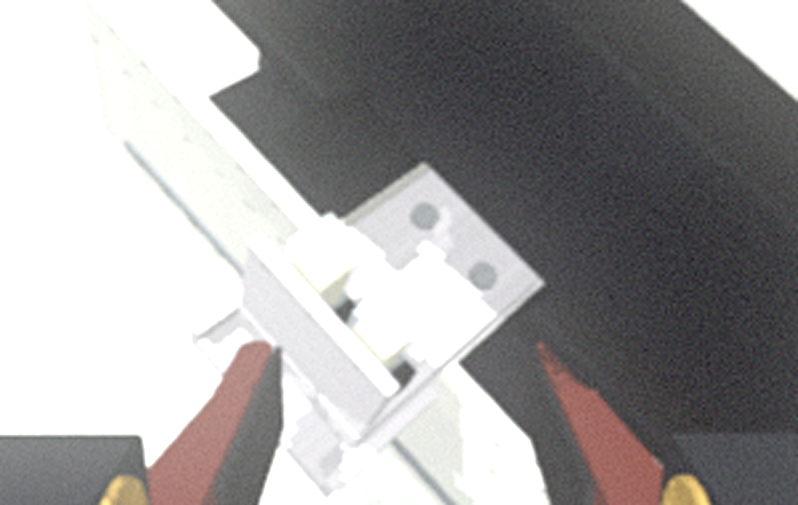

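```bash
python3 - <<'E'
from plan import *
q=np.array([-.32,.52,2.31,1.97,.61,-1.5])
for a in((20,22,-32,1,90),(8,24,-17,1,90),(-4,26,-2,1,90),(-5,24,11,1,90),(-12,24,11,1,90),(-16,28,11,1,90)):
    x,T=pose(*a);print(a,x.round());corners(x,T);k=ik(x,T,p,q);print(k.x.round(2),round(k.cost,5));q=k.x
for o in((250,240),(395,390)):
    u,v=(o[0]+.5)/2.66-.5+170,(o[1]+.5)/2.66-.5+100
    print((RI.T@(onz('w4',u,v,112)[:2]-tI)).round(1))
E
```

```text
(20, 22, -32, 1, 90) [415. -38. 228.]
push c [-32.   1.  90.] front [-23.3   1.5  98.4] z 81.6 98.4 
lip c [  6.7 -52.4 108.1] front [ 15.4 -51.9 116.5] z 99.8 116.5 [  0.5   29.48 -59.07]
[-0.24  0.51  2.35  2.35  0.56 -1.66] 0.0
(8, 24, -17, 1, 90) [419. -15. 229.]
push c [-17.   1.  90.] front [-8.4  0.  98.4] z 81.6 98.4 
lip c [ 11.2 -58.1 109.7] front [ 19.8 -59.1 118.1] z 101.3 118.1 [  0.53  31.77 -62.22]
[-0.11  0.5   2.36  2.8   0.52 -1.86] 0.0
(-4, 26, -2, 1, 90) [428.  10. 229.]
push c [-2.  1. 90.] front [ 6.3 -1.3 98.5] z 81.5 98.5 
lip c [ 14.9 -61.8 111.2] front [ 23.2 -64.1 119.7] z 102.7 119.7 [  0.56  33.76 -62.46]
[ 0.02  0.5   2.34  3.3   0.49 -2.09] 0.0
(-5, 24, 11, 1, 90) [440.  11. 229.]
push c [11.  1. 90.] front [19.2 -1.9 98.4] z 81.6 98.4 
lip c [ 25.2 -63.  109.7] front [ 33.3 -65.8 118.1] z 101.3 118.1 [  0.61  43.31 -63.16]
[ 0.03  0.51  2.32  3.35  0.48 -2.08] 0.0
(-12, 24, 11, 1, 90) [438.  26. 229.]
push c [11.  1. 90.] front [18.8 -2.8 98.4] z 81.6 98.4 
lip c [ 17.3 -64.2 109.7] front [ 25.  -68.1 118.1] z 101.3 118.1 [  0.56  36.57 -62.68]
[ 0.1   0.51  2.31  3.65  0.49 -2.21] 0.0
(-16, 28, 11, 1, 90) [440.  35. 230.]
push c [11.  1. 90.] front [18.8 -2.6 98.5] z 81.5 98.5 
lip c [ 16.2 -63.3 112.7] front [ 24.  -66.9 121.2] z 104.2 121.2 [  0.58  34.38 -60.21]
[ 0.14  0.51  2.3   3.82  0.5  -2.35] 0.0
[-27.3  22.9]
[-25.8 -22.3]
```

```bash
python3 - <<'E'
from plan import *
x,T=pose(20,22,-32,1,90.5);plan(x,T,5,5)
E
```

```text
dpos/row [-0.017  0.075  0.005] rot/row [-0.066 -0.033 -0.49 ]
5 [-0.24  0.5   2.35  2.35  0.56 -1.66] max 0.08 cost 0.0
```

Call:
step_arm(targets=[[[-0.017,0.075,0.006,-0.066,-0.033,-0.49,0.63],[-0.017,0.075,0.006,-0.066,-0.033,-0.49,0.63],[-0.017,0.075,0.006,-0.066,-0.033,-0.49,0.63],[-0.017,0.075,0.006,-0.066,-0.033,-0.49,0.63],[-0.017,0.075,0.006,-0.066,-0.033,-0.49,0.63]]])

```text
t: 8.52
ee_pos: [415.8, -38.0, 228.6]
orientation: [2.701, 1.004, 1.194]
ft_force: [-1.7, 1.7, -1.5]
width: 55.0
grasp_force: 1.3
```

```bash
python3 - <<'E'
from plan import *
now()
x,T=pose(8,24,-17,1,90.5);plan(x,T,5,5)
E
```

```text
8.525 [-0.236  0.504  2.347  2.348  0.557 -1.662] [415.8 -38.  228.6] [-1.7  1.7 -1.5] 55.0
push c [-31.4   1.1  90.9] front [-22.7   1.5  99.2] z 82.5 99.2 
lip c [  7.3 -52.4 109. ] front [ 16.  -51.9 117.4] z 100.7 117.4 [  0.51  29.62 -59.04]
dpos/row [0.013 0.092 0.002] rot/row [-0.067 -0.014 -0.527]
5 [-0.11  0.5   2.36  2.8   0.51 -1.86] max 0.09 cost 0.0
```

Forces are low. I'll check that the hood is well up before the real push.

Call:
step_arm(targets=[[[0.01,0.09,0.004,-0.067,-0.014,-0.52,0.63],[0.01,0.09,0.004,-0.067,-0.014,-0.52,0.63],[0.01,0.092,0.002,-0.067,-0.014,-0.52,0.63],[0,0,0,0,0,0,0.63],[0,0,0,0,0,0,0.63]]])

```text
t: 9.15
ee_pos: [417.2, -24.7, 229.1]
orientation: [2.703, 0.851, 1.168]
ft_force: [-2.2, 2.2, -0.7]
width: 55.2
grasp_force: 1.5
```

```bash
python3 - <<'E'
from plan import *
now()
im=snap('wrist','w5')['pixels'][:,:,::-1]
im2=snap('scene','s5')['pixels'][:,:,::-1]
a=cv2.convertScaleAbs(im[:290],alpha=1.5,beta=10);b=cv2.resize(im2[140:270,190:400],None,fx=2.2,fy=2.2,interpolation=2)
h=np.zeros((290+286,640,3),np.uint8);h[:290]=a;h[290:,:462]=b;cv2.imwrite('pics/c5.png',h)
x,T=pose(-4,26,-2,1,90.5);plan(x,T,8,8)
E
```

```text
9.15 [-0.166  0.5    2.357  2.608  0.528 -1.773] [417.2 -24.7 229.1] [-2.2  2.2 -0.7] 55.2
push c [-22.9   1.2  90.9] front [-14.2   0.8  99.2] z 82.5 99.2 
lip c [  9.8 -55.8 109.9] front [ 18.5 -56.2 118.3] z 101.5 118.3 [  0.52  30.72 -61.03]
dpos/row [0.027 0.087 0.002] rot/row [-0.062 -0.004 -0.468]
8 [ 0.02  0.5   2.34  3.31  0.49 -2.09] max 0.09 cost 0.0
```

View pics/c5.png

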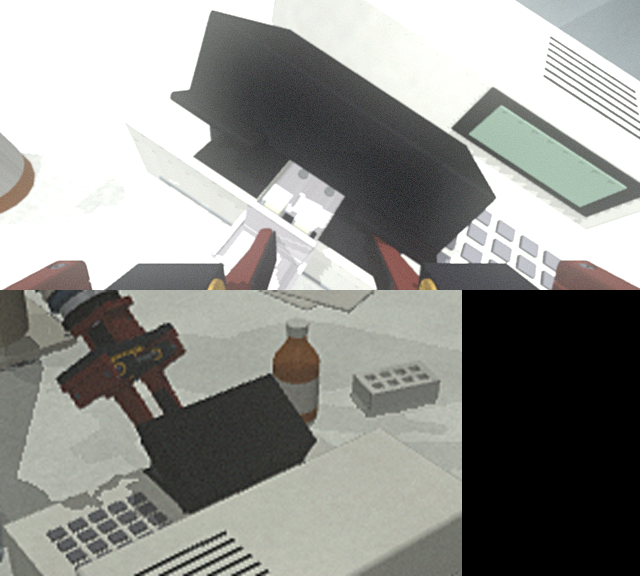

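The hood is held well up (lower half of the picture) and the push finger meets the plate at about (270,235), with the cuvettes clear of the hood. I'll push on. That was my last allowed picture, so from here I use only numbers.

Call:
step_arm(targets=[[[0.027,0.087,0.002,-0.062,-0.004,-0.468,0.63],[0.027,0.087,0.002,-0.062,-0.004,-0.468,0.63],[0.027,0.087,0.002,-0.062,-0.004,-0.468,0.63],[0.027,0.087,0.002,-0.062,-0.004,-0.468,0.63],[0.027,0.087,0.002,-0.062,-0.004,-0.468,0.63]]])

```text
t: 9.88
ee_pos: [423.8, -2.9, 229.6]
orientation: [2.695, 0.622, 1.118]
ft_force: [-3.8, 1.8, -0.0]
width: 55.3
grasp_force: 1.9
```

```bash
python3 - <<'E'
from plan import *
now()
x,T=pose(-6,26,1,1,90.5);plan(x,T,5,5)
E
```

```text
9.875 [-0.049  0.499  2.353  3.041  0.495 -1.966] [423.8  -2.9 229.6] [-3.8  1.8 -0. ] 55.3
push c [-8.8  1.3 90.5] front [-0.3 -0.3 98.9] z 82.1 98.9 
lip c [ 14.  -59.9 110.9] front [ 22.5 -61.5 119.3] z 102.5 119.3 [  0.55  33.37 -62.39]
dpos/row [0.026 0.068 0.001] rot/row [-0.037 -0.003 -0.375]
5 [ 0.04  0.5   2.34  3.39  0.49 -2.13] max 0.07 cost 0.0
```

Call:
step_arm(targets=[[[0.026,0.068,0.002,-0.037,-0.003,-0.375,0.63],[0.026,0.068,0.002,-0.037,-0.003,-0.375,0.63],[0.026,0.068,0.002,-0.037,-0.003,-0.375,0.63],[0.026,0.068,0.002,-0.037,-0.003,-0.375,0.63],[0.026,0.068,0.002,-0.037,-0.003,-0.375,0.63]]])

```text
t: 10.5
ee_pos: [430.4, 14.0, 230.1]
orientation: [2.68, 0.444, 1.078]
ft_force: [-3.5, 1.1, -1.4]
width: 55.3
grasp_force: 1.7
```

```bash
python3 - <<'E'
from plan import *
now()
x,T=pose(-11,25,9,1,90.5);plan(x,T,5,5)
E
```

```text
10.5 [ 0.039  0.501  2.337  3.392  0.488 -2.129] [430.4  14.  230.1] [-3.5  1.1 -1.4] 55.3
push c [ 1.2  1.  90.8] front [ 9.4 -1.6 99.3] z 82.4 99.3 
lip c [ 15.8 -62.4 112. ] front [ 24.  -65.  120.5] z 103.6 120.5 [  0.57  34.02 -62.45]
dpos/row [ 0.026  0.041 -0.003] rot/row [ 0.035 -0.005 -0.285]
5 [ 0.09  0.51  2.32  3.61  0.49 -2.21] max 0.04 cost 0.0
```

Call:
step_arm(targets=[[[0.026,0.041,0,0.02,-0.005,-0.285,0.63],[0.026,0.041,0,0.02,-0.005,-0.285,0.63],[0.026,0.041,0,0.02,-0.005,-0.285,0.63],[0.026,0.041,0,0.02,-0.005,-0.285,0.63],[0,0,0,0,0,0,0.63]]])

```text
t: 11.12
ee_pos: [435.8, 22.2, 230.2]
orientation: [2.676, 0.332, 1.062]
ft_force: [-3.1, -0.1, -1.3]
width: 55.5
grasp_force: 1.3
```

```bash
python3 - <<'E'
from plan import *
now()
E
```

```text
11.125 [ 0.081  0.505  2.321  3.57   0.489 -2.199] [435.8  22.2 230.2] [-3.1 -0.1 -1.3] 55.5
push c [ 7.8  0.6 91.2] front [15.7 -2.7 99.7] z 82.8 99.7 
lip c [ 17.3 -63.8 112.1] front [ 25.3 -67.1 120.6] z 103.6 120.6 [  0.58  35.44 -62.71]
```

Now pure forward nudges, about 1 mm per row, until the force rises at the stop.

Call:
step_arm(targets=[[[0.016,0,0,0,0,0,0.63],[0.016,0,0,0,0,0,0.63],[0.016,0,0,0,0,0,0.63],[0,0,0,0,0,0,0.63],[0,0,0,0,0,0,0.63]]])

```text
t: 11.75
ee_pos: [438.2, 22.2, 230.2]
orientation: [2.676, 0.332, 1.062]
ft_force: [-2.8, 0.4, -1.2]
width: 55.2
grasp_force: 1.2
```

```bash
python3 - <<'E'
from plan import *
now();snap('wrist','w6')
E
```

```text
11.75 [ 0.08   0.506  2.316  3.572  0.486 -2.203] [438.2  22.2 230.2] [-2.8  0.4 -1.2] 55.2
push c [10.1  0.6 91.3] front [18.1 -2.6 99.7] z 82.8 99.7 
lip c [ 19.7 -63.8 112.1] front [ 27.7 -67.1 120.6] z 103.7 120.6 [  0.59  37.33 -62.4 ]
```

Call:
step_arm(targets=[[[0.02,0,0,0,0,0,0.63],[0.02,0,0,0,0,0,0.63],[0,0,0,0,0,0,0.63],[0,0,0,0,0,0,0.63],[0,0,0,0,0,0,0.63]]])

```text
t: 12.42
ee_pos: [439.1, 22.3, 230.0]
orientation: [2.678, 0.333, 1.059]
ft_force: [-8.5, -0.8, 3.5]
width: 55.4
grasp_force: 4.2
```

```bash
python3 - <<'E'
from plan import *
now();snap('wrist','w7')
E
```

```text
12.425 [ 0.08   0.506  2.314  3.574  0.482 -2.205] [439.1  22.3 230. ] [-8.5 -0.8  3.5] 55.4
push c [10.7  0.7 90.8] front [18.8 -2.6 99.3] z 82.4 99.3 
lip c [ 20.4 -63.7 111.7] front [ 28.4 -67.  120.1] z 103.2 120.1 [  0.6   38.27 -62.22]
```

Call:
step_arm(targets=[[[0.02,0,0,0,0,0,0.63],[0.02,0,0,0,0,0,0.63],[0,0,0,0,0,0,0.63],[0,0,0,0,0,0,0.63],[0,0,0,0,0,0,0.63]]])

```text
t: 13.1
ee_pos: [439.8, 22.2, 229.7]
orientation: [2.679, 0.334, 1.056]
ft_force: [-15.6, 0.4, 7.1]
width: 55.3
grasp_force: 7.2
```

```bash
python3 - <<'E'
from plan import *
now();snap('wrist','w8');print(readout.get_obs()['moment'])
# image shift of the push finger/plate patch relative between w6 and w8 (camera moves with the tool)
a,b,c=[cv2.imread(f'pics/w{i}.png',0) for i in(6,7,8)]
for n,(u,v,w,h) in dict(plate=(255,185,70,45),keys=(450,220,120,60)).items():
    for B in(b,c):
        m=cv2.matchTemplate(B[v-15:v+h+15,u-15:u+w+15],a[v:v+h,u:u+w],cv2.TM_CCOEFF_NORMED);_,s,_,l=cv2.minMaxLoc(m);print(n,np.array(l)-15,round(s,3))
E
```

```text
13.1 [ 0.08   0.507  2.312  3.576  0.478 -2.208] [439.8  22.2 229.7] [-15.6   0.4   7.1] 55.3
push c [11.   0.7 90.1] front [19.1 -2.6 98.5] z 81.7 98.5 
lip c [ 20.7 -63.7 110.9] front [ 28.8 -67.  119.4] z 102.5 119.4 [  0.59  39.11 -62.11]
[ 0.10699939  1.26160166 -0.02789935]
plate [0 1] 0.993
plate [0 1] 0.996
keys [0 0] 0.991
keys [1 0] 0.989
```

The force rose to 16 N with almost no travel, at x of about 18–19 mm, and the moment places it on the push finger. So the carriage is home. Now I draw back along -x, keeping the hood up.

Call:
step_arm(targets=[[[-0.06,0,0,0,0,0,0.63],[-0.08,0.002,0,0,0,0,0.63],[-0.12,0.003,0,0,0,0,0.63],[-0.15,0.003,0,0,0,0,0.63],[-0.15,0.003,0,0,0,0,0.63]]])

```text
t: 13.78
ee_pos: [413.6, 22.9, 230.2]
orientation: [2.676, 0.333, 1.062]
ft_force: [-0.4, -0.4, -1.6]
width: 55.7
grasp_force: 0.6
```

```bash
python3 - <<'E'
from plan import *
now();snap('wrist','w9')
x,T=pose(-12,10,-48,0,88);print('');plan(x,T,10,5);corners(x,T)
E
```

```text
13.775 [ 0.088  0.495  2.366  3.554  0.523 -2.174] [413.6  22.9 230.2] [-0.4 -0.4 -1.6] 55.7
push c [-14.5   0.8  91.3] front [-6.5 -2.5 99.7] z 82.8 99.7 
lip c [ -4.9 -63.6 112.1] front [  3.1 -66.9 120.6] z 103.7 120.6 [  0.44  14.92 -65.04]

dpos/row [-0.078  0.005 -0.018] rot/row [ 0.269 -0.059 -0.321]
5 [ 0.1   0.5   2.41  3.56  0.57 -2.01] max 0.03 cost 0.0
10 [ 0.12  0.52  2.44  3.57  0.62 -1.85] max 0.03 cost 0.0
push c [-48.  -0.  88.] front [-40.3   7.   94.1] z 80.2 95.8 
lip c [-53.8 -67.6  96.4] front [-46.  -60.7 102.5] z 88.6 104.2 None
```

```bash
python3 - <<'E'
from plan import *
for a in((-12,-6,-24,0,82),(-6,-8,-24,0,82)):
    x,T=pose(*a);plan(x,T,10,5);corners(x,T)
E
```

```text
dpos/row [-0.044  0.006 -0.044] rot/row [ 0.546 -0.119 -0.603]
5 [ 0.1   0.53  2.39  3.56  0.58 -1.87] max 0.06 cost 0.0
10 [ 0.11  0.56  2.41  3.56  0.62 -1.57] max 0.06 cost 0.0
push c [-24.   0.  82.] front [-15.4   4.   89.5] z 74.5 89.5 
lip c [-43.1 -65.5  76.9] front [-34.5 -61.5  84.5] z 69.4 84.5 None
dpos/row [-0.043 -0.021 -0.045] rot/row [ 0.584 -0.096 -0.491]
5 [ 0.06  0.53  2.39  3.44  0.57 -1.82] max 0.07 cost 0.0
10 [ 0.04  0.56  2.42  3.34  0.63 -1.48] max 0.07 cost 0.0
push c [-24.  -0.  82.] front [-15.8   4.5  89.7] z 74.3 89.7 
lip c [-37.8 -66.7  75.3] front [-29.6 -62.1  82.9] z 67.6 82.9 None
```

Call:
step_arm(targets=[[[-0.044,0.006,-0.044,0.546,-0.119,-0.603,0.63],[-0.044,0.006,-0.044,0.546,-0.119,-0.603,0.63],[-0.044,0.006,-0.044,0.546,-0.119,-0.603,0.63],[-0.044,0.006,-0.044,0.546,-0.119,-0.603,0.63],[-0.044,0.006,-0.044,0.546,-0.119,-0.603,0.63]]])

```text
t: 14.45
ee_pos: [403.0, 24.4, 219.1]
orientation: [2.772, -0.064, 1.132]
ft_force: [-0.2, -0.0, -1.2]
width: 55.4
grasp_force: 0.5
```

Call:
step_arm(targets=[[[-0.044,0.006,-0.044,0.546,-0.119,-0.603,0.63],[-0.044,0.006,-0.044,0.546,-0.119,-0.603,0.63],[-0.044,0.006,-0.044,0.546,-0.119,-0.603,0.63],[-0.044,0.006,-0.044,0.546,-0.119,-0.603,0.63],[-0.044,0.006,-0.044,0.546,-0.119,-0.603,0.63]]])

```text
t: 15.08
ee_pos: [392.3, 25.9, 208.3]
orientation: [2.817, -0.48, 1.186]
ft_force: [-0.6, 0.0, 0.7]
width: 55.0
grasp_force: 0.0
```

```bash
python3 - <<'E'
from plan import *
now();snap('wrist','w10')
x,T=pose(-12,-6,-85,0,120);plan(x,T,10,2);corners(x,T)
E
```

```text
15.075 [ 0.113  0.56   2.406  3.562  0.625 -1.565] [392.3  25.9 208.3] [-0.6  0.   0.7] 55.0
push c [-22.2  -0.3  82.6] front [-13.6   3.8  90.1] z 75.0 90.1 
lip c [-41.3 -65.7  77.4] front [-32.8 -61.7  85. ] z 69.8 85.0 None
dpos/row [-0.124  0.003  0.076] rot/row [-0.003  0.003  0.005]
2 [ 0.12  0.53  2.43  3.57  0.62 -1.56] max 0.01 cost 0.0
4 [ 0.13  0.51  2.46  3.58  0.62 -1.57] max 0.01 cost 0.0
6 [ 0.13  0.48  2.48  3.59  0.62 -1.57] max 0.01 cost 0.0
8 [ 0.14  0.45  2.51  3.6   0.61 -1.58] max 0.02 cost 0.0
10 [ 0.15  0.42  2.53  3.62  0.61 -1.59] max 0.02 cost 0.0
push c [-85.  -0. 120.] front [-76.4   4.  127.5] z 112.5 127.5 
lip c [-104.1  -65.5  114.9] front [-95.5 -61.5 122.5] z 107.4 122.5 None
```

Call:
step_arm(targets=[[[-0.14,0.003,0.03,0,0,0,0.63],[-0.14,0.003,0.03,0,0,0,0.63],[-0.14,0.003,0.08,0,0,0,0.63],[-0.14,0.003,0.15,0,0,0,0.63],[-0.14,0.003,0.2,0,0,0,0.63]]])

```text
t: 15.75
ee_pos: [356.5, 26.6, 233.2]
orientation: [2.818, -0.477, 1.183]
ft_force: [-0.1, 0.5, -0.0]
width: 55.1
grasp_force: 0.0
```

Call:
step_arm(targets=[[[-0.05,0,0.3,0,0,0,0.63],[0,0,0.4,0,0,0,0.63],[0,0,0.4,0,0,0,0.63],[0,0,0.2,0,0,0,0.63],[0,0,0,0,0,0,0.63]]])

```text
t: 16.38
ee_pos: [354.4, 26.6, 298.9]
orientation: [2.817, -0.478, 1.188]
ft_force: [0.1, 0.5, 0.0]
width: 55.2
grasp_force: 0.0
```

```bash
python3 - <<'E'
from plan import *
now();snap('wrist','w11');snap('top','t11')
def warp(f,z,x0,x1,y0,y1,s=3):
    g=cv2.imread(f'pics/{f}.png',0)
    X,Y=np.meshgrid(np.arange(x1,x0,-1/s),np.arange(y1,y0,-1/s),indexing='ij')
    P=np.c_[np.c_[X.ravel(),Y.ravel()]@RI.T+tI,np.full(X.size,z)];u=proj(f,P).reshape(*X.shape,2).astype(np.float32)
    return cv2.remap(g,u[...,0],u[...,1],1)
# brightness profile along instrument x: hood-top plane at y=-60 and y=50, lip plane, and y=0 in front
for f in('w1','w11'):
    for nm,z,y in(('hoodtop',127,50),('lipL',84,55),('lipR',84,-55),('mid',81,0),('mid112',112,0)):
        w=warp(f,z,-60,20,y-6,y+6,1).mean(1);print(f,nm,'x=18..-58 step4',w[2::4].round().astype(int))
c,e=cv2.imread('pics/top0.png',0),cv2.imread('pics/t11.png',0)
for n,(u,v,w,h) in dict(bottle=(250,228,32,32),beaker=(430,218,36,32),rack=(190,208,50,40)).items():
    _,s,_,l=cv2.minMaxLoc(cv2.matchTemplate(e[v-8:v+h+8,u-8:u+w+8],c[v:v+h,u:u+w],5));print(n,np.array(l)-8,round(s,3))
E
```

```text
16.375 [ 0.132  0.236  2.461  3.843  0.399 -1.866] [354.4  26.6 298.9] [0.1 0.5 0. ] 55.2
push c [-59.8  -0.2 173.3] front [-51.3   3.8 180.9] z 165.8 180.9 
lip c [-78.9 -65.7 168.2] front [-70.4 -61.6 175.7] z 160.6 175.7 None
w1 hoodtop x=18..-58 step4 [ 56  57  58  58  60  59  60  61  61  64  67  69  71  89 159 163 203 203
 205 205]
w1 lipL x=18..-58 step4 [ 52  53  55  56  58  61  63  67  67 137 156 154 203 204 202 202 202 204
 203 202]
w1 lipR x=18..-58 step4 [ 41  43  43  55  66  63  58  52  53  83  97 110 146 157 158 163 203 202
 202 181]
w1 mid x=18..-58 step4 [ 41  43  43 153 165 190 174 128 195 145 145 145 148 190 189 187 202 202
 203 203]
w1 mid112 x=18..-58 step4 [ 41  43  45  40  42  43  45  93 167 155 112 196 144 147 146 152 190 190
 186 203]
w11 hoodtop x=18..-58 step4 [48 48 46 47 46 42 42 41 40 41 43 44 43 43 95 47 46 43 70 90]
w11 lipL x=18..-58 step4 [ 36  37  36  37  38  41  41  42  42  92 129  86  93  91  57  66  68  58
  69  79]
w11 lipR x=18..-58 step4 [ 46  47  47  48  52  53  55  56  57  98 139 140 153 186 178 170 165 168
 159 156]
w11 mid x=18..-58 step4 [ 37  38  40  42  66 162 158 152 160 167 174 182 185 187 187 188 168 203
 200 202]
w11 mid112 x=18..-58 step4 [ 38  41  39  34  36  37  38  40  54 130 111 110 120 127 134 142 149 171
 189 205]
bottle [0 0] 0.993
beaker [0 0] 0.901
rack [0 0] 0.974
```

The images show the hood shut (both lip edges at x of about -17 mm), the track in front of it empty, and the bottle, beaker and rack unmoved. I'm handing the job in.

```bash
python3 -c "
from workcell import ctrl
print(ctrl.close_job())"
```

```text
the job is handed in; nothing more can be done
None
```

I handed the job in at about 16 s: the carriage was pushed home until it met firm resistance at about x = 18–19 mm, the hood is shut over it, the bottle, beaker and rack have not moved, and the robot is clear; the shut hood hides the carriage, so "home" rests on the 16 N push force and finger position, not on a picture.

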